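Sort freshly cut steel: rings, lug tabs and offcut to their places

TASK

Clear the freshly cut steel off the bench and sort it by kind: thread the two rings over the post of the yellow ring stand and right down, the bigger ring at the bottom and the smaller one flat on top of it; lay both lug tabs flat on the floor of the blue tray, side by side and not one on the other; and put the rusty ragged offcut into the grey scrap pan. Leave the chipping hammer and the red magnet lying where they are.

Things in the scene. Friction and masses are not known exactly. Their poses are not given: they have to be found in the camera images.
- flange_mid (a point): The bigger ring: bare grey steel ring with flat faces, lying flat on the bench; 64 mm outside diameter, 30 mm hole, 15 mm thick, about 0.3 kg. Loose; pinch it across its outside. The point is the centre of the hole, half-way up (7.5 mm above its underside); z is the ring's axis.
- collar_mid (a point): The smaller ring: bare grey steel ring with flat faces, lying flat on the bench; 49 mm outside diameter, 30 mm hole, 15 mm thick, about 0.14 kg. Loose. The point is the centre of the hole, half-way up (7.5 mm above its underside); z is the ring's axis.
- tab1_mid (a point): A lug tab: bare grey steel plate 80 mm long (x), 40 mm wide (y), 15 mm thick (z), one end (+x) rounded to 20 mm radius with a 16 mm bolt hole in it, lying flat on the bench; about 0.32 kg. Loose; pinch it across its 40 mm width. The point is the middle of the plate's length and width, half-way up.
- tab2_mid (a point): The other lug tab, the same as the first: 80 mm long (x), 40 mm wide (y), 15 mm thick (z), round end with the hole at +x, lying flat on the bench. The point is the middle of its length and width, half-way up. The two tabs are interchangeable.
- offcut_mid (a point): The offcut: rusty brown, ragged scrap of the same 15 mm plate, about 105 mm long (x) and up to 45 mm across at one ragged end (+x); its middle is straight-sided and 28 mm wide (y) over 30 mm of length, where it is pinched; about 0.25 kg, lying flat on the bench. Loose. The point is the middle of the straight part, half-way up.
- ring_stand: The ring stand, fixed: yellow square base plate 130 x 130 mm, 8 mm thick, with an upright round steel post of 14 mm diameter in its middle, its coned tip 52 mm above the bench. A ring fully down lies flat on the base plate (at 8 mm); the second lies flat on the first (at 23 mm). Origin on the post's axis at bench level, z up.
- tray: The blue tray, fixed: open rectangular plastic tray, outside 140 mm (x) by 210 mm (y), walls 5 mm thick and 32 mm high over the bench, floor 5 mm thick, empty. Origin at the middle of its underside (bench level), z up.
- scrap_pan: The scrap pan, fixed: open grey sheet-metal pan, outside 150 mm (x) by 190 mm (y), walls 4 mm thick and 45 mm high over the bench, floor 4 mm thick, with a few low slugs (up to 14 mm above the bench) in its corners, its middle clear. Drop handles at its +y and -y ends. Origin at the middle of its underside (bench level), z up.
- hammer: A welder's chipping hammer with coil-spring handle, about 290 mm long (along its x, head at +x), lying on the bench beyond the trays. Loose; to be left alone. Origin on the bench under the middle of its head.
- magnet: A red arrow-shaped welding magnet, about 100 mm long and 18 mm thick, lying on the bench beyond the trays. Loose; to be left alone. Origin on the bench under its middle.

How it is judged (in metres and radians):
At the end, for the whole second after the job is handed in: Rings over the post within 12 mm, flat to 0.12 rad: bigger ring's middle 12-20 mm, smaller's 26-36 mm over the bench. Tabs inside the tray, flat to 0.12 rad, middles below 18 mm. Offcut's middle inside the scrap pan, below 35 mm. All at rest (under 0.02 m/s) (horizontal distance between each of flange_mid, collar_mid and ring_stand below 0.012 m and z of flange_mid in the frame of ring_stand between 0.012 and 0.02 m and angle between the z axis of each of flange_mid, collar_mid and the z axis of ring_stand, either way round below 0.12 rad and z of collar_mid in the frame of ring_stand between 0.026 and 0.036 m and x of tab1_mid in the frame of tray between -0.065 and 0.065 m and y of tab1_mid in the frame of tray between -0.1 and 0.1 m and z of each of tab1_mid, tab2_mid in the frame of tray below 0.018 m and angle between the z axis of each of tab1_mid, tab2_mid and the z axis of tray, either way round below 0.12 rad and x of tab2_mid in the frame of tray between -0.065 and 0.065 m and y of tab2_mid in the frame of tray between -0.1 and 0.1 m and x of offcut_mid in the frame of scrap_pan between -0.071 and 0.071 m and y of offcut_mid in the frame of scrap_pan between -0.091 and 0.091 m and z of offcut_mid in the frame of scrap_pan below 0.035 m and linear speed of each of flange, collar, tab1, tab2, offcut below 0.02 m/s); the robot touches nothing.
It fails at once if the chipping hammer was disturbed (moved more than 20 mm) (distance of hammer from where it was at the start of the episode above 0.02 m).
It fails at once if the red magnet was disturbed (moved more than 20 mm) (distance of magnet from where it was at the start of the episode above 0.02 m).
It also fails if it takes over 123 s, if anything falls off the work surface, if the arm or the gripper's body presses on something with over 40 N, if the wrist force passes 120 N, or if a joint passes its speed limit or range.

ROBOT

A 6-joint arm with a two-finger parallel gripper is mounted at the origin on the work surface. World frame = base frame: x ahead of the robot, y to its left, z up, the work surface at z = 0. Lengths are in mm, angles in rad, forces in N, time in s.
With the tool pointing down it reaches from about 275 to 750 mm from the base axis. Payload 10.2 kg.
Tool frame: the origin (TCP) lies between the finger pads; the fingertips stand 11 mm ahead of it and the grasp point (between the pads) lies 8 mm behind it; z points along the fingers, y is the line along which they close (so a half turn about z gives the same grasp; the last joint's range is limited). The gripper opens to 85 mm and grips with 20 to 120 N. Pads are 22 mm wide; open, the fingers measure 114 mm over their backs; the gripper's body (76 mm by 85 mm) begins 54 mm behind the grasp point. The pads swing forward as they close: fully open they stand 13 mm farther back than shut.
Start: joints at [-1.337, 0.313, 1.498, -0, 1.331, -0.223], TCP at [231.555, -471.183, 242.294] pointing down, gripper open.
Joint ranges: [-2.94, 2.94], [-0.97, 2.17], [0.19, 2.56], [-1.23, 4.37], [0.02, 3.11], [-2.88, 2.88]. Speed limits (rad/s): [2.39, 2.39, 3.01, 3.14, 3.14, 3.14].

INTERFACE

Orientations are given as a unit quaternion [w, x, y, z].
In Python, from rig import sense, eyes, finish_job gives the robot as it stands.
- The arm moves only by the shell command python3 -m jog 'ROWS' [FORCE]. ROWS is JSON, a list of rows, each a list of 7 numbers: the shift along the tool's x, y, z in m, then the turn, a rotation vector about the tool's x, y, z in rad, then the finger opening in m, from 0 to 0.0854. In form: [[dx, dy, dz, rx, ry, rz, gripper], ...]. A call has 1 to 5 rows; each row shifts and turns the commanded pose from where the row before left it, along the tool's axes as they then stand; what a row does not reach is not made up. A row lasts 1/10 s, in which the tool goes at most 50 mm and 8.59 degrees, less where a joint would pass 70% of its speed; a pose out of reach is approached as far as the arm can. A call is refused whole if a number of a shift passes 0.05 or a number of a turn 0.15, either way. A call with a gripper value outside its range is refused whole. The fingers move at their own pace and stop on an object; FORCE is the grip in N (left out, the last holds). Time passes only in rows, so rows that do not move let the fingers close. It gives the time, the measured TCP pose, the force, the opening and the grip force at its end, in the units of the state.
- sense(): the state, without advancing time (a new reading comes with each control period).
- eyes.capture(name): name is "scene" or "side" or "wrist"; returns the picture (480x640x3 uint8, red, green, blue); there is no depth.
- eyes.calibration(name): a dict with "fx", "fy", "cx", "cy" (pixels), "dist" ([k1, k2, p1, p2, k3] as OpenCV has them; the pictures are not rectified), "cam_to_world" (4x4, takes a point from camera to world coordinates); the wrist camera has in their place "mount" (4x4, takes a point from camera to tool coordinates, whose origin is the TCP and whose axes are the flange's). Camera axes: x right, y down, z forward; pixel columns grow to the right and rows downward; lengths in mm; the calibration is good to about 2 mm. A picture is of the moment at which its call begins: read the wrist's pose just before it. calibration takes no time and is no camera call.
- finish_job(): hands the job in; it is judged then, once.
The state is a dict: "time_s": time; "joints": joint angles; "dq": joint speeds; "tau": joint torques, N m; "eef_pos": TCP position; "ee_rot": TCP orientation; "force": force on the tool from outside, world axes, zero at the start; "wrist_torque": the same for the moment, N m; "grip_width": opening from 0.0 (shut) to 1.0 (fully open); "grip_force": force on a finger pad.
Only numpy, scipy, OpenCV 4.12 (cv2) and the standard library are available. Lean on these libraries where they do the work, as an engineer would, in place of code of your own. Each camera call takes 0.05 s, during which the arm holds its last target. There are 200 camera calls.

## Working session

There is one attempt and no reset: what is moved stays moved. The work goes in short steps, Python scripts to look and compute and a shell command to move; the robot and the scene stay as the last step left them, time stands still between calls to the robot, and variables do not carry over. Pictures are saved under pics/ and viewed, at most 14 in all, crops included, and the job is handed in when it is done.

```bash
ls; mkdir -p pics; python3 - <<'E'
from rig import sense, eyes
import cv2,json,numpy as np
s=sense();print(s)
for n in("scene","side"):
    im=eyes.capture(n);cv2.imwrite(f"pics/{n}0.png",im[:,:,::-1]);
    c=eyes.calibration(n);print(n,c)
print(eyes.calibration("wrist"))
E
```

```text
pics
{'time_s': 0.0, 'joints': array([-1.33740446e+00,  3.13465206e-01,  1.49845921e+00, -8.15991772e-06,
        1.33098696e+00, -2.23400968e-01]), 'dq': array([ 0.00028116, -0.00014791, -0.00038932,  0.00071779,  0.00040479,
       -0.00107629]), 'tau': array([ 1.16278465e-03, -4.12264359e+01, -2.59747678e+01, -1.13654767e-04,
        4.01874713e-03,  1.33593650e-05]), 'eef_pos': array([ 231.49085877, -470.93173538,  241.71895507]), 'ee_rot': array([-6.59332821e-04,  9.74030292e-01,  2.26416775e-01, -7.25630514e-06]), 'force': array([-0.44078828,  0.23374154, -1.10266876]), 'wrist_torque': array([-0.00939809, -0.0142489 , -0.0328714 ]), 'grip_force': 0.0, 'grip_width': 1.0042719625522978}
scene {'fx': 597.6537248259258, 'fy': 597.6537248259258, 'cx': 317.16927469299486, 'cy': 239.97707843528514, 'dist': array([-0.11276727,  0.        ,  0.        ,  0.        ,  0.        ]), 'cam_to_world': array([[ 6.63741373e-01,  6.13051569e-01, -4.28503399e-01,
         1.05717474e+03],
       [ 7.47927066e-01, -5.49545645e-01,  3.72296504e-01,
        -3.99209545e+02],
       [-7.24522070e-03
[... 523 characters left out ...]
      [ 8.85710987e-03, -6.35921304e-01, -7.71703082e-01,
         6.60049541e+02],
       [ 0.00000000e+00,  0.00000000e+00,  0.00000000e+00,
         1.00000000e+00]])}
{'fx': 362.9001516815043, 'fy': 362.9001516815043, 'cx': 317.7871075654855, 'cy': 246.04145870097682, 'dist': array([-0.0328445,  0.       ,  0.       ,  0.       ,  0.       ]), 'mount': array([[ 6.22597890e-04, -9.47729684e-01, -3.19073749e-01,
         8.15799806e+01],
       [ 9.99998428e-01,  1.11976754e-03, -1.37472928e-03,
         4.93947904e-01],
       [ 1.66016017e-03, -3.19072392e-01,  9.47728892e-01,
        -1.31853705e+02],
       [ 0.00000000e+00,  0.00000000e+00,  0.00000000e+00,
         1.00000000e+00]])}
```

View pics/scene0.png

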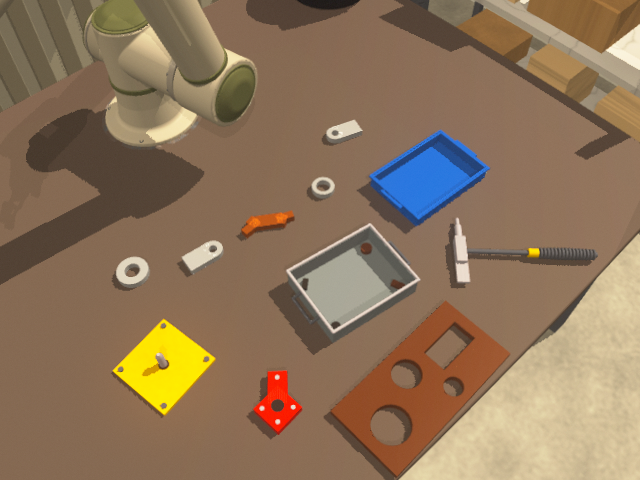

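View pics/side0.png

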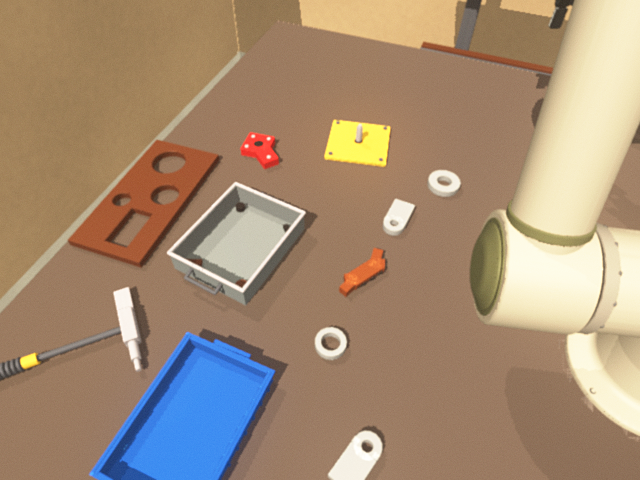

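The scene view shows everything: flange (132,272), tabs (203,256) and (344,132), offcut (268,222), collar (323,187), stand post (163,360), tray (428,176), pan (353,281). The magnet is at (277,405) and the hammer at (460,250). The side view shows all of them too, except that one tab and the tray are cut off at the bottom edge.

```bash
cat > h.py <<'E'
import cv2,numpy as np
from rig import sense,eyes
from scipy.spatial.transform import Rotation as Ro
def pose():
    s=sense();q=s["ee_rot"];return np.array(s["eef_pos"]),Ro.from_quat([q[1],q[2],q[3],q[0]]).as_matrix()
def cam(n):
    c=eyes.calibration(n)
    if n=="wrist":
        p,R=pose();T=np.eye(4);T[:3,:3]=R;T[:3,3]=p;M=T@c["mount"]
    else: M=c["cam_to_world"]
    K=np.array([[c["fx"],0,c["cx"]],[0,c["fy"],c["cy"]],[0,0,1]]);return K,np.array(c["dist"]),M
def plane(C,px,z):
    K,d,M=C;u=cv2.undistortPoints(np.float64(px).reshape(-1,1,2),K,d).reshape(-1,2)
    r=np.c_[u,np.ones(len(u))]@M[:3,:3].T;o=M[:3,3];return (o+r*((z-o[2])/r[:,2])[:,None])[:,:2]
def proj(C,P):
    K,d,M=C;W=np.linalg.inv(M);return cv2.projectPoints(np.float64(P).reshape(-1,1,3),cv2.Rodrigues(W[:3,:3])[0],W[:3,3],K,d)[0].reshape(-1,2)
def masks(im):
    h=cv2.cvtColor(im,cv2.COLOR_RGB2HSV);H,S,V=[h[...,i].astype(int) for i in range(3)]
    return dict(steel=(S<70)&(V>125),rust=(H<13)&(S>190)&(V>150),yellow=(H>22)&(H<35)&(S>150),blue=(H>100)&(H<125)&(S>150))
def blobs(m,amin,amax):
    m=cv2.morphologyEx(m.astype(np.uint8)*255,cv2.MORPH_OPEN,np.ones((2,2)))
    cs=cv2.findContours(m,cv2.RETR_EXTERNAL,cv2.CHAIN_APPROX_NONE)[0]
    return [c.reshape(-1,2) for c in cs if amin<cv2.contourArea(c)<amax]
def rect(C,c,z=7.5):
    w=plane(C,c,z);(x,y),(a,b),t=cv2.minAreaRect(np.float32(w))
    if a<b:a,b,t=b,a,t+90
    return np.round([x,y,a,b,t],1)
def go(x,y,z=None,yaw=None):
    """first turn rz (rad), then tool-axis shift (m) to the target"""
    p,R=pose();a=np.arctan2(R[1,0],R[0,0]);rz=0
    if yaw is not None:
        dy=(np.radians(yaw)-a+np.pi/2)%np.pi-np.pi/2;rz=-dy;a+=dy
    d=np.array([x,y])-p[:2];c,s=np.cos(a),np.sin(a)
    print("at",p.round(1),"yaw",np.degrees(a-(-rz)).round(1),"turn rz",round(rz,3),"then dx,dy,dz m",np.round([(d@[c,s])/1e3,(d@[s,-c])/1e3,0 if z is None else (p[2]-z)/1e3],4),"j6",sense()["joints"][5].round(2))
E
python3 - <<'E'
from h import *
for n in("scene","side"):
    im=cv2.imread(f"pics/{n}0.png")[:,:,::-1].copy();C=cam(n);m=masks(im)
    for k,lo,hi in(("steel",200,3000),("rust",200,2500),("yellow",800,20000),("blue",1500,40000)):
        for c in blobs(m[k],lo,hi):
            print(n,k,cv2.boundingRect(c),rect(C,c,{"yellow":8,"blue":32}.get(k,7.5)))
E
```

```text
scene steel (412, 452, 54, 28) [1013.5 -111.1   81.7   43.9   70.8]
scene steel (533, 446, 20, 24) [1114.7   31.4   37.7   30.3  136.4]
scene steel (481, 406, 53, 45) [1041.6   37.1   90.7   59.3   14.1]
scene steel (530, 396, 27, 25) [1063.5   99.5   49.9   40.2   50.7]
scene steel (605, 286, 29, 33) [1038.6  377.4   68.9   50.2  140.7]
scene steel (117, 257, 34, 29) [ 362.7 -271.3   64.9   63.5   61.8]
scene steel (183, 241, 42, 31) [ 426.  -145.8   81.3   45.8   80.2]
scene steel (455, 219, 16, 66) [756.2 239.6 153.8  26.1 134.3]
scene steel (312, 178, 24, 18) [453.2 145.3  48.9  46.8  48.1]
scene steel (327, 121, 36, 20) [361.2 289.1  81.6  41.1  73.2]
scene steel (158, 115, 34, 24) [ 94.2   6.7  85.9  41.3 100.3]
scene steel (581, 87, 27, 25) [687.6 831.1  89.8  37.2  96.7]
scene rust (255, 372, 48, 63) [ 747.6 -221.8   90.8   88.1    5.8]
scene rust (256, 212, 38, 16) [452.8  12.7  76.   28.4  58.6]
scene yellow (114, 320, 102, 95) [ 569.  -334.6  130.2  129.9  101.1]
scene blue (371, 132, 119, 94) [595.5 321.7 236.1 157.3  87.4]
side steel (329, 431, 55, 49) [360.5 284.8  83.4  42.4  73.3]
side steel (315, 327, 33, 34) [452.4 141.2  55.3  49.6 111.8]
side steel (40, 288, 103, 85) [790.5 242.6 160.4 139.3  14.5]
side steel (384, 200, 32, 37) [ 424.7 -147.6   94.    43.1   84.8]
side steel (429, 171, 33, 27) [ 359.7 -274.2   78.7   64.8  102.6]
side steel (0, 155, 143, 159) [972.8  87.  409.9  19.7  89.8]
side steel (157, 53, 89, 88) [ 972.  -374.3  398.    20.2   90.2]
side rust (242, 135, 37, 34) [ 751.6 -222.8  111.8   74.6  120.5]
side yellow (326, 121, 65, 46) [ 562.4 -331.7  137.1  130.3  101.4]
side blue (91, 334, 185, 146) [582.6 324.1 223.1 152.5  87.3]
```

```bash
python3 - <<'E'
from h import *
im=cv2.imread("pics/scene0.png")[:,:,::-1].copy();C=cam("scene")
h=cv2.cvtColor(im,cv2.COLOR_RGB2HSV)
print(h[222,268],h[215,285],h[232,248],h[218,292],h[200,268])
# pan rim/magnet rough
for z,px in((45,[(289,273),(372,228),(418,279),(334,335)]),(32,[(371,178),(440,133),(488,168),(418,219)])):
    w=plane(C,px,z);print(w.round(0).tolist(),w.mean(0).round(1))
S=cam("side")
for z,px in((45,[(171,250),(238,187),(306,213),(245,293)]),):
    w=plane(S,px,z);print(w.round(0).tolist(),w.mean(0).round(1))
print("post tip",plane(C,[(159,353)],50),plane(S,[(360,126)],50))
go(361,-272,120)
E
```

```text
[ 11 217 195] [ 13 225 239] [ 11 214 168] [ 10 175  96] [ 14 100 135]
[[588.0, -61.0], [617.0, 125.0], [756.0, 107.0], [736.0, -84.0]] [674.   21.5]
[[518.0, 221.0], [526.0, 429.0], [664.0, 428.0], [656.0, 216.0]] [591.2 323.4]
[[756.0, 100.0], [721.0, -76.0], [577.0, -63.0], [602.0, 129.0]] [664.   22.6]
post tip [[ 564.7158723  -332.03811113]] [[ 563.97510915 -333.40056111]]
at [ 231.5 -471.   241.8] yaw 26.2 turn rz 0 then dx,dy,dz m [ 0.204  -0.1215  0.1218] j6 -0.22
```

```bash
python3 -m jog '[[0.026,-0.015,0.012,0,0,0,0.0854],[0.026,-0.015,0.012,0,0,0,0.0854],[0.026,-0.015,0.012,0,0,0,0.0854],[0.026,-0.015,0.012,0,0,0,0.0854],[0.025,-0.015,0.012,0,0,0,0.0854]]' 60; python3 -m jog '[[0.025,-0.015,0.02,0,0,0,0.0854],[0.025,-0.0155,0.022,0,0,0,0.0854],[0.025,-0.016,0.02,0,0,0,0.0854],[0,0,0,0,0,0,0.0854],[0,0,0,0,0,0,0.0854]]'
python3 - <<'E'
from h import *
C=cam("wrist");im=eyes.capture("wrist");cv2.imwrite("pics/w1.png",im[:,:,::-1])
for k in("steel","rust","yellow"):
    for c in blobs(masks(im)[k],500,40000): print(k,cv2.boundingRect(c),rect(C,c,8))
go(361,-272,14)
E
```

```text
time_s: 0.6
eef_pos: [314.7, -345.7, 181.6]
ee_rot: [-0.0, 0.974, 0.226, -0.0]
force: [0.1, -0.4, -0.9]
grip_width: 1.003
grip_force: 0.0
time_s: 1.1
eef_pos: [361.2, -272.0, 120.2]
ee_rot: [-0.0, 0.974, 0.227, -0.0]
force: [0.0, -0.8, 0.5]
grip_width: 1.0
grip_force: 0.0
steel (434, 317, 46, 66) [ 333.2 -409.6   70.5   16.    53.2]
steel (158, 317, 47, 66) [ 235.6 -211.8   70.8   15.7  178.8]
steel (277, 199, 93, 92) [ 360.9 -275.5   66.7   65.1   73.5]
steel (116, 15, 138, 121) [ 425.2 -145.2   82.3   42.4   84.7]
yellow (430, 0, 210, 137) [ 539.  -341.3  129.4   76.7  101.6]
at [ 361.1 -272.7  120.7] yaw 26.2 turn rz 0 then dx,dy,dz m [ 0.0002 -0.0007  0.1067] j6 0.21
```

View pics/w1.png

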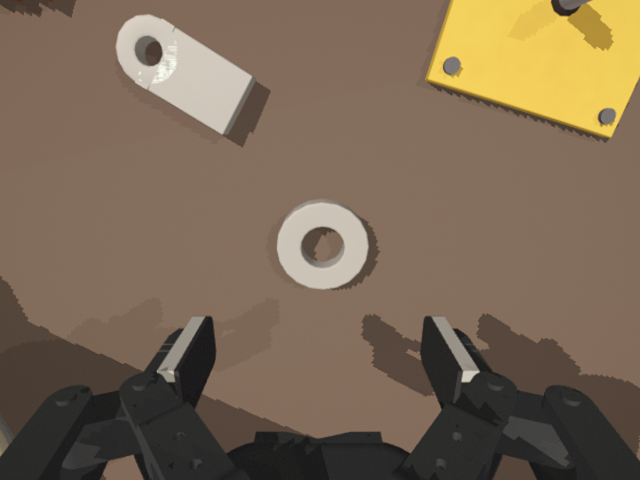

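The wrist view shows the flange at (323,245) between the open fingers. The tab at (185,75) and the stand are both clear of them.

```bash
python3 -m jog '[[-0.001,0.001,0.03,0,0,0,0.0854],[0,0,0.03,0,0,0,0.0854],[0,0,0.025,0,0,0,0.0854],[0,0,0.015,0,0,0,0.0854],[0,0,0.007,0,0,0,0.0854]]'; python3 -m jog '[[0,0,0,0,0,0,0.0854],[0,0,0,0,0,0,0.055],[0,0,0,0,0,0,0.055],[0,0,0,0,0,0,0.055],[0,0,0,0,0,0,0.055]]' 60;  python3 -m jog '[[0,0,0,0,0,0,0.055],[0,0,0,0,0,0,0.055]]'; python3 -c "
from h import *
cv2.imwrite('pics/w2.png',eyes.capture('wrist')[:,:,::-1]);print(sense()['grip_width']*85.4)"
```

```text
time_s: 1.65
eef_pos: [360.1, -274.3, 12.7]
ee_rot: [-0.0, 0.974, 0.226, -0.0]
force: [0.1, 0.4, 0.4]
grip_width: 1.002
grip_force: 0.0
time_s: 2.15
eef_pos: [361.0, -274.3, 14.9]
ee_rot: [0.001, 0.974, 0.227, 0.0]
force: [-3.2, 1.2, 11.6]
grip_width: 0.703
grip_force: 62.6
time_s: 2.35
eef_pos: [361.0, -274.3, 14.8]
ee_rot: [0.001, 0.974, 0.227, 0.0]
force: [-3.8, 0.7, 10.7]
grip_width: 0.704
grip_force: 62.6
60.351711671257306
```

View pics/w2.png

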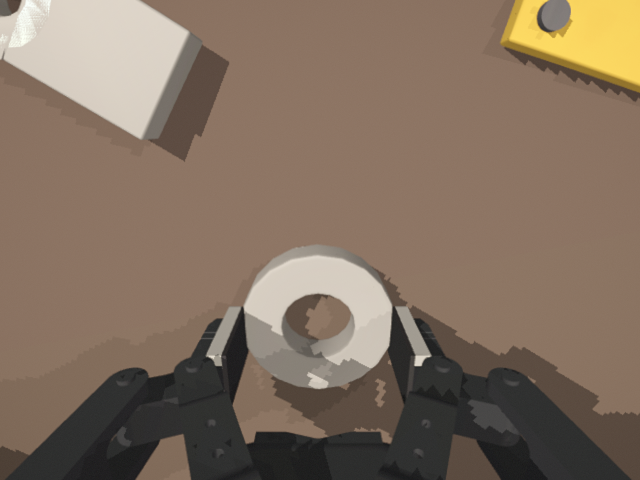

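The wrist view shows the flange pinched, centred at about (318,315), with the pads at columns 245 and 392. Closing pressed the tips lightly onto the bench, so I'll grip the narrower pieces higher. Next I lift and measure how the ring sits in the hand.

```bash
python3 -m jog '[[0,0,-0.005,0,0,0,0.055],[0,0,-0.015,0,0,0,0.055],[0,0,-0.03,0,0,0,0.055],[0,0,-0.03,0,0,0,0.055],[0,0,-0.015,0,0,0,0.055]]' 80;  python3 -m jog '[[0,0,0,0,0,0,0.055],[0,0,0,0,0,0,0.055]]'; python3 - <<'E'
from h import *
C=cam("wrist");im=eyes.capture("wrist");cv2.imwrite("pics/w3.png",im[:,:,::-1])
p,R=pose()
g=cv2.cvtColor(im,cv2.COLOR_RGB2GRAY)
m=(masks(im)["steel"]).astype(np.uint8)
print(proj(C,[p]),p)
cs,h=cv2.findContours(m,cv2.RETR_CCOMP,cv2.CHAIN_APPROX_NONE)
for c,hh in zip(cs,h[0]):
    if hh[3]>=0 and cv2.contourArea(c)>300: print("hole",cv2.boundingRect(c),rect(C,c.reshape(-1,2),p[2]), R[:2,:2].T@(rect(C,c.reshape(-1,2),p[2])[:2]-p[:2]))
go(565,-333)
E
```

```text
time_s: 2.9
eef_pos: [361.1, -274.0, 111.0]
ee_rot: [0.002, 0.974, 0.226, 0.001]
force: [0.6, -0.7, -2.4]
grip_width: 0.696
grip_force: 87.1
time_s: 3.1
eef_pos: [360.4, -273.2, 108.0]
ee_rot: [-0.0, 0.974, 0.226, -0.0]
force: [-0.3, -1.1, -2.8]
grip_width: 0.693
grip_force: 87.0
[[316.43863876 330.09561178]] [ 360.22251135 -273.03767917  107.49786989]
hole (281, 293, 71, 69) [ 361.5 -270.    32.3   25.3  177.5] [ 2.48626112 -2.16286186]
hole (122, 28, 31, 34) [ 430.2 -172.7    9.9    9.7   77.4] [107.05665642 -59.18925442]
at [ 360.2 -273.   107.5] yaw 26.2 turn rz 0 then dx,dy,dz m [0.1573 0.1441 0.    ] j6 0.21
```

View pics/w3.png

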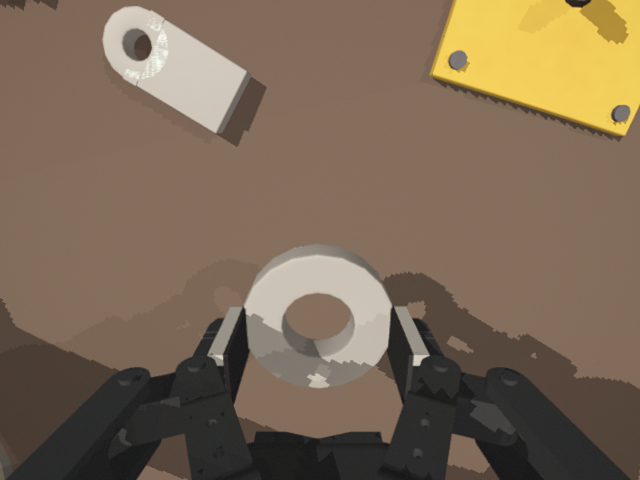

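The ring is held level. Its top face is centred at about (318,321), against a projected TCP of (316,330), so it sits about 4 mm ahead along tool x. I'll move to just short of the post and measure the post in the wrist view.

```bash
python3 -m jog '[[0.015,0.025,0,0,0,0,0.055],[0.02,0.03,0,0,0,0,0.055],[0.02,0.03,0,0,0,0,0.055],[0.02,0.03,0,0,0,0,0.055],[0.015,0.029,0,0,0,0,0.055]]';  python3 -m jog '[[0,0,0,0,0,0,0.055],[0,0,0,0,0,0,0.055],[0,0,0,0,0,0,0.055]]'; python3 - <<'E'
from h import *
C=cam("wrist");im=eyes.capture("wrist");cv2.imwrite("pics/w4.png",im[:,:,::-1])
for c in blobs(masks(im)["yellow"],2000,200000): print(cv2.boundingRect(c),rect(C,c,8))
go(565,-333)
E
```

```text
time_s: 3.65
eef_pos: [505.9, -363.0, 106.4]
ee_rot: [-0.001, 0.974, 0.227, -0.001]
force: [-0.4, -1.0, -2.8]
grip_width: 0.697
grip_force: 87.1
time_s: 3.95
eef_pos: [504.1, -362.3, 107.3]
ee_rot: [-0.001, 0.974, 0.226, -0.001]
force: [0.1, 0.1, -3.0]
grip_width: 0.69
grip_force: 87.3
(205, 7, 254, 262) [ 564.8 -336.6  129.6  129.2  101.3]
at [ 504.1 -362.5  107.8] yaw 26.2 turn rz 0 then dx,dy,dz m [0.0676 0.0004 0.    ] j6 0.3
```

View pics/w4.png

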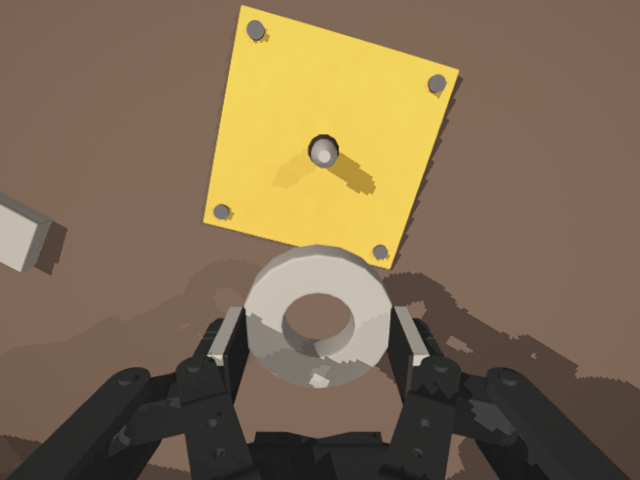

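The wrist view shows the full base plate, centred at (564.8,-336.6), with the post tip at (323,157). I'll move above it, check force part way down, then lower and release.

```bash
python3 -m jog '[[0.012,0.001,0,0,0,0,0.055],[0.02,0.001,0,0,0,0,0.055],[0.02,0,0,0,0,0,0.055],[0.01,0,0,0,0,0,0.055],[0,0,0.01,0,0,0,0.055]]';  python3 -m jog '[[0,0,0.015,0,0,0,0.055],[0,0,0.015,0,0,0,0.055],[0,0,0.01,0,0,0,0.055],[0,0,0.01,0,0,0,0.055],[0,0,0,0,0,0,0.055]]'; python3 - <<'E'
from h import *
im=eyes.capture("wrist")[160:420,170:470];a=eyes.capture("scene")[300:430,90:240]
a=cv2.resize(a,(300,260));cv2.imwrite("pics/w5.png",np.hstack([im,a])[:,:,::-1])
go(565,-335,23)
E
```

```text
time_s: 4.5
eef_pos: [562.9, -336.9, 99.2]
ee_rot: [0.001, 0.974, 0.227, 0.001]
force: [-0.5, 0.5, -2.0]
grip_width: 0.696
grip_force: 87.3
time_s: 5.0
eef_pos: [560.6, -337.2, 46.5]
ee_rot: [-0.001, 0.974, 0.226, -0.001]
force: [-1.0, 0.3, -2.3]
grip_width: 0.692
grip_force: 87.2
at [ 561.4 -337.7   48.4] yaw 26.2 turn rz 0 then dx,dy,dz m [ 0.0044 -0.0009  0.0254] j6 0.39
```

View pics/w5.png

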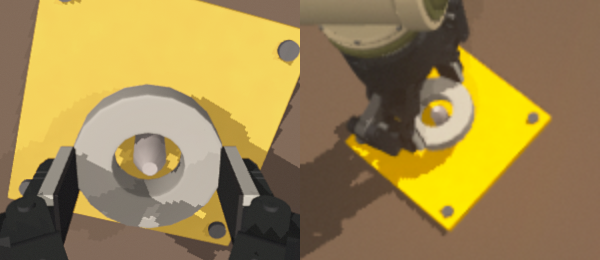

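The post tip shows through the hole at crop (150,168), with the hole centre near (148,160). The ring is threaded and about 2–3 mm off centre. I'll lower it the rest of the way and release.

```bash
python3 -m jog '[[-0.002,0,0.01,0,0,0,0.055],[0,0,0.008,0,0,0,0.055],[0,0,0.005,0,0,0,0.055],[0,0,0,0,0,0,0.055],[0,0,0,0,0,0,0.055]]';  python3 -m jog '[[0,0,0,0,0,0,0.075],[0,0,0,0,0,0,0.0854],[0,0,0,0,0,0,0.0854],[0,0,0,0,0,0,0.0854]]'; python3 -m jog '[[0,0,-0.015,0,0,0,0.0854],[0,0,-0.03,0,0,0,0.0854],[0,0,-0.04,0,0,0,0.0854],[0,0,-0.03,0,0,0,0.0854],[0,0,0,0,0,0,0.0854]]'; python3 - <<'E'
from h import *
C=cam("wrist");im=eyes.capture("wrist")
for c in blobs(masks(im)["steel"],2000,200000): print(cv2.boundingRect(c),rect(C,c,15))
go(453,143.5,110)
E
```

```text
time_s: 5.6
eef_pos: [559.7, -338.4, 25.3]
ee_rot: [0.0, 0.974, 0.226, 0.0]
force: [0.2, -0.3, -2.1]
grip_width: 0.695
grip_force: 87.2
time_s: 6.0
eef_pos: [559.7, -338.5, 25.6]
ee_rot: [0.0, 0.974, 0.226, 0.0]
force: [-0.0, 0.2, -0.0]
grip_width: 1.002
grip_force: 0.0
time_s: 6.5
eef_pos: [561.2, -339.6, 146.6]
ee_rot: [0.004, 0.974, 0.226, 0.003]
force: [-0.6, -0.5, 1.2]
grip_width: 1.003
grip_force: 0.0
(0, 242, 83, 83) [ 428.1 -153.6   69.7   49.8   85.3]
(273, 196, 85, 84) [ 559.5 -339.2   65.4   64.3   71.3]
at [ 560.4 -339.   143.7] yaw 26.2 turn rz 0 then dx,dy,dz m [ 0.1165 -0.4804  0.0337] j6 0.39
```

```bash
python3 -m jog '[[0.01,-0.03,0,0,0,0,0.0854],[0.01,-0.045,0,0,0,0,0.0854],[0.01,-0.045,0,0,0,0,0.0854],[0.01,-0.045,0,0,0,0,0.0854],[0.01,-0.045,0,0,0,0,0.0854]]';  python3 -m jog '[[0.01,-0.045,0,0,0,0,0.0854],[0.01,-0.045,0.005,0,0,0,0.0854],[0.01,-0.045,0.01,0,0,0,0.0854],[0.01,-0.045,0.01,0,0,0,0.0854],[0.01,-0.045,0.01,0,0,0,0.0854]]'; python3 -m jog '[[0.01,-0.03,0,0,0,0,0.0854],[0.006,-0.015,0,0,0,0,0.0854],[0,0,0,0,0,0,0.0854],[0,0,0,0,0,0,0.0854]]'; python3 - <<'E'
from h import *
C=cam("wrist");im=eyes.capture("wrist");cv2.imwrite("pics/w6.png",im[:,:,::-1])
for c in blobs(masks(im)["steel"],2000,200000): print(cv2.boundingRect(c),rect(C,c,8))
S=cam("scene");im=eyes.capture("scene");cv2.imwrite("pics/s6.png",cv2.resize(im[300:420,90:250],(800,600))[:,:,::-1])
for c in blobs(masks(im)["steel"],200,2000): print("s",cv2.boundingRect(c),rect(S,c,15.5))
go(453,143.5,18)
E
```

```text
time_s: 7.05
eef_pos: [510.7, -126.0, 139.8]
ee_rot: [-0.0, 0.974, 0.226, -0.0]
force: [0.6, 0.7, -0.2]
grip_width: 1.002
grip_force: 0.0
time_s: 7.55
eef_pos: [456.4, 97.8, 104.8]
ee_rot: [-0.0, 0.974, 0.226, -0.0]
force: [1.7, 0.0, -1.0]
grip_width: 1.004
grip_force: 0.0
time_s: 7.95
eef_pos: [451.8, 143.3, 105.1]
ee_rot: [0.0, 0.974, 0.227, -0.0]
force: [0.6, -1.0, -0.1]
grip_width: 0.996
grip_force: 0.0
(8, 215, 128, 112) [362.6 284.9  84.4  59.5  72.8]
(226, 181, 134, 110) [449.  152.7  85.   68.1 137. ]
(463, 0, 177, 151) [635.   59.5 135.2  63.2  88.8]
s (586, 371, 26, 45) [1117.1  185.3   82.9   40.7  116.4]
s (144, 346, 36, 33) [ 563.4 -335.6   63.8   60.4   49.1]
s (602, 262, 38, 67) [1030.3  390.4  142.6   71.7  121.6]
s (183, 242, 42, 30) [ 431.7 -147.8   79.5   44.4   80.2]
s (455, 218, 21, 67) [763.3 240.2 154.9  39.1 133. ]
s (312, 178, 24, 18) [458.1 140.8  48.5  46.4  48.1]
s (337, 121, 26, 19) [369.2 291.3  64.7  40.8  73.2]
s (133, 95, 66, 48) [ 82.8  12.6 192.8  75.6 100.4]
s (581, 87, 27, 25) [690.6 821.   89.   36.9  96.7]
s (330, 0, 30, 34) [ 46.7 589.9 167.   22.6 160.6]
s (261, 0, 90, 62) [3.000e-01 4.952e+02 3.080e+02 1.438e+02 1.655e+02]
at [452.1 142.7 105.2] yaw 26.1 turn rz 0 then dx,dy,dz m [ 0.0012 -0.0003  0.0872] j6 1.17
```

View pics/s6.png

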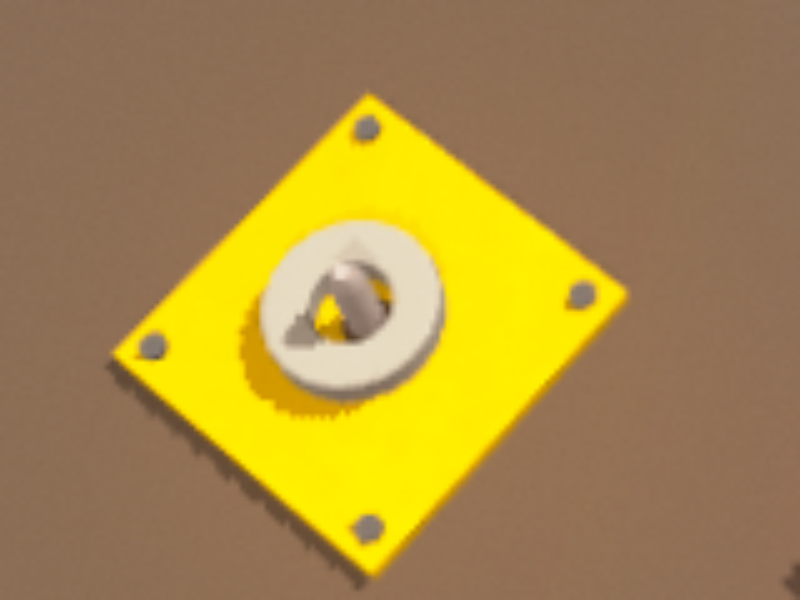

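The flange is threaded and lying flat on the base. The post stands about 5 mm towards +x from the ring's centre. Now the collar view, where the blob came out merged.

View pics/w6.png

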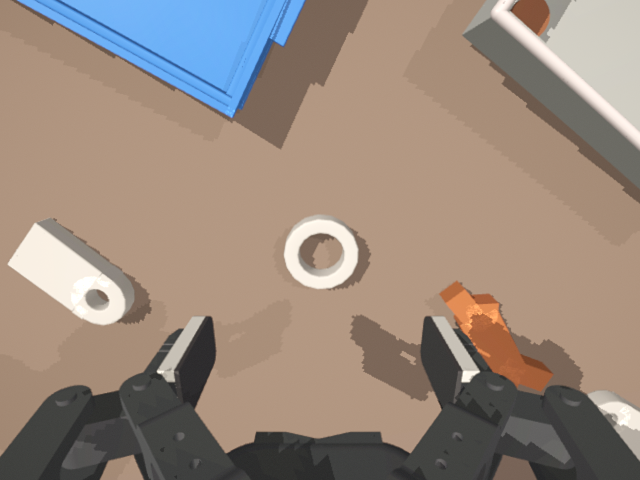

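The wrist view shows the collar at (321,252), the tab at left with its hole at (97,297), and the offcut from (455,292) to (545,378). The offcut is clear of the fingers.

```bash
python3 - <<'E'
from h import *
C=cam("wrist")
print(plane(C,[(321,252),(97,297)],[8.][0]))
w=plane(C,[(321,253)],10)[0];go(*w,18)
E
```

```text
[[453.31083298 140.69440505]
 [352.76625202 268.27302816]]
at [452.1 142.7 105.2] yaw 26.1 turn rz 0 then dx,dy,dz m [0.0002 0.0023 0.0872] j6 1.17
```

```bash
python3 -m jog '[[0.001,0.001,0.03,0,0,0,0.0854],[0,0,0.025,0,0,0,0.0854],[0,0,0.016,0,0,0,0.0854],[0,0,0.01,0,0,0,0.0854],[0,0,0.005,0,0,0,0.0854]]'; python3 -m jog '[[0,0,0,0,0,0,0.0854],[0,0,0,0,0,0,0.04],[0,0,0,0,0,0,0.04],[0,0,0,0,0,0,0.04],[0,0,0,0,0,0,0.04]]' 60;  python3 -m jog '[[0,0,0,0,0,0,0.04],[0,0,0,0,0,0,0.04]]' 80; python3 -m jog '[[0,0,-0.01,0,0,0,0.04],[0,0,-0.02,0,0,0,0.04],[0,0,-0.03,0,0,0,0.04],[0,0,-0.03,0,0,0,0.04],[0,0,0,0,0,0,0.04]]'; python3 - <<'E'
from h import *
im=eyes.capture("wrist");cv2.imwrite("pics/w7.png",im[200:440,150:490,::-1])
go(565,-336,105)
E
```

```text
time_s: 8.55
eef_pos: [453.3, 142.5, 18.7]
ee_rot: [-0.0, 0.974, 0.226, -0.0]
force: [-0.6, 0.1, -0.3]
grip_width: 1.003
grip_force: 0.0
time_s: 9.05
eef_pos: [453.8, 143.1, 20.7]
ee_rot: [0.0, 0.974, 0.227, 0.001]
force: [-5.1, -1.9, 15.5]
grip_width: 0.524
grip_force: 58.8
time_s: 9.25
eef_pos: [453.8, 143.1, 20.9]
ee_rot: [0.0, 0.974, 0.227, 0.001]
force: [-6.1, -1.5, 17.8]
grip_width: 0.513
grip_force: 78.6
time_s: 9.75
eef_pos: [455.1, 143.4, 113.0]
ee_rot: [0.001, 0.974, 0.227, 0.004]
force: [0.5, 0.1, -2.6]
grip_width: 0.505
grip_force: 81.5
at [454.1 143.2 110.9] yaw 26.2 turn rz 0 then dx,dy,dz m [-0.1119  0.479   0.0059] j6 1.17
```

View pics/w7.png

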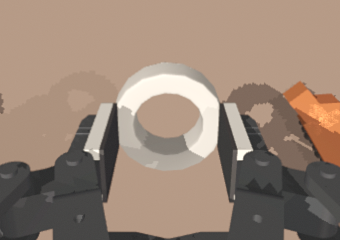

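The collar is held level, with its hole centred at crop (168,115). I'll carry it to the post and check through the hole before lowering.

```bash
python3 -m jog '[[-0.01,0.025,0,0,0,0,0.04],[-0.01,0.04,0,0,0,0,0.04],[-0.01,0.045,0,0,0,0,0.04],[-0.01,0.045,0,0,0,0,0.04],[-0.01,0.045,0,0,0,0,0.04]]';  python3 -m jog '[[-0.01,0.045,0,0,0,0,0.04],[-0.01,0.045,0,0,0,0,0.04],[-0.01,0.045,0,0,0,0,0.04],[-0.01,0.045,0,0,0,0,0.04],[-0.01,0.04,0,0,0,0,0.04]]'; python3 -m jog '[[-0.007,0.03,0,0,0,0,0.04],[-0.005,0.02,0,0,0,0,0.04],[0,0.009,0,0,0,0,0.04],[0,0,0,0,0,0,0.04],[0,0,0,0,0,0,0.04]]'; python3 -c "
from h import *
go(565,-336,74)"
```

```text
time_s: 10.3
eef_pos: [496.2, -60.0, 108.2]
ee_rot: [-0.001, 0.974, 0.226, -0.001]
force: [1.5, -0.5, -1.6]
grip_width: 0.505
grip_force: 81.5
time_s: 10.8
eef_pos: [548.5, -279.8, 107.7]
ee_rot: [-0.001, 0.974, 0.226, -0.001]
force: [1.0, -0.5, -1.5]
grip_width: 0.511
grip_force: 81.5
time_s: 11.3
eef_pos: [564.0, -334.9, 108.6]
ee_rot: [-0.001, 0.974, 0.227, -0.0]
force: [-1.1, -0.8, -1.0]
grip_width: 0.507
grip_force: 81.5
at [ 564.  -334.9  108.6] yaw 26.2 turn rz 0 then dx,dy,dz m [0.0004 0.0014 0.0346] j6 0.4
```

```bash
python3 -m jog '[[0,0.001,0.015,0,0,0,0.04],[0,0,0.012,0,0,0,0.04],[0,0,0.006,0,0,0,0.04],[0,0,0,0,0,0,0.04],[0,0,0,0,0,0,0.04]]'; python3 -c "
from h import *
im=eyes.capture('wrist')[160:420,170:470];a=eyes.capture('scene')[310:400,110:220]
cv2.imwrite('pics/w8.png',np.hstack([im,cv2.resize(a,(318,260))])[:,:,::-1]);C=cam('wrist');print(plane(C,[(322,312)],52));go(565,-336,46)"
```

```text
time_s: 11.8
eef_pos: [564.6, -337.0, 76.3]
ee_rot: [0.0, 0.974, 0.226, 0.0]
force: [-0.5, -1.4, -1.8]
grip_width: 0.503
grip_force: 81.5
[[ 561.34596296 -341.51236081]]
at [ 564.8 -337.2   76.8] yaw 26.2 turn rz 0 then dx,dy,dz m [ 0.0008 -0.001   0.0308] j6 0.4
```

View pics/w8.png

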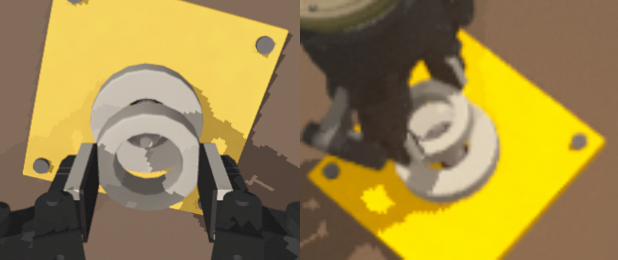

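The collar's hole centre is at crop (148,158). The post tip is near crop (147,148), just below the ring.

```bash
python3 -c "
from h import *
C=cam('wrist');p,R=pose();t=plane(C,[(317,308)],51)[0];r=plane(C,[(318,318)],p[2]-5)[0]
print(t,r,R[:2,:2].T@(t-r))"
```

```text
[ 561.74415318 -338.60744121] [ 567.70904489 -336.21879906] [-6.40688072 -0.48725262]
```

Combining the estimates, shifting back about 3 mm centres it within the 8 mm clearance. I'll lower gently and watch the force.

```bash
python3 -m jog '[[-0.003,0,0,0,0,0,0.04],[0,0,0.006,0,0,0,0.04],[0,0,0.006,0,0,0,0.04],[0,0,0,0,0,0,0.04],[0,0,0,0,0,0,0.04]]'; python3 -c "
from h import *
im=eyes.capture('wrist')[230:390,220:420];a=eyes.capture('scene')[320:390,125:212]
cv2.imwrite('pics/w9.png',np.hstack([cv2.resize(im,(400,320)),cv2.resize(a,(398,320))])[:,:,::-1]);go(565,-336,46)"
```

```text
time_s: 12.4
eef_pos: [561.8, -338.3, 64.0]
ee_rot: [-0.0, 0.974, 0.226, -0.0]
force: [0.6, -0.8, -1.4]
grip_width: 0.508
grip_force: 81.5
at [ 561.9 -338.4   64.5] yaw 26.2 turn rz 0 then dx,dy,dz m [ 0.0038 -0.0008  0.0185] j6 0.39
```

View pics/w9.png

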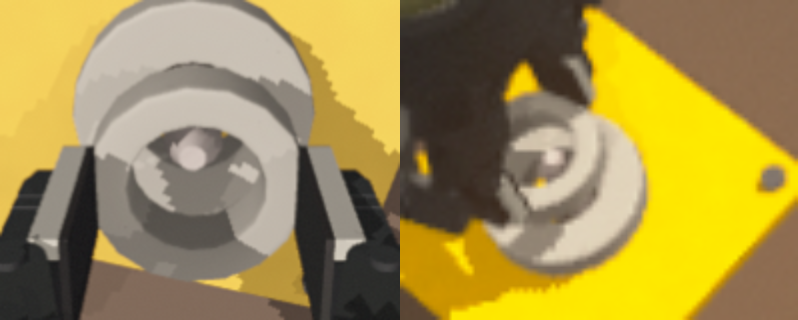

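The post tip is now inside the collar's hole at crop (193,152), and there is no contact force. Threading is confirmed; I'll lower it onto the flange.

```bash
python3 -c "
from h import *
C=cam('wrist');p,R=pose();t=plane(C,[(316.5,306)],52)[0];r=plane(C,[(318,314)],p[2]-6)[0]
print(R[:2,:2].T@(t-r))"; python3 -m jog '[[0,0,0.008,0,0,0,0.04],[0,0,0.006,0,0,0,0.04],[0,0,0.003,0,0,0,0.04],[0,0,0,0,0,0,0.04],[0,0,0,0,0,0,0.04]]'
```

```text
[ 0.40616614 -0.67273804]
time_s: 13.0
eef_pos: [561.9, -338.4, 47.3]
ee_rot: [0.0, 0.974, 0.226, 0.0]
force: [-0.4, 0.0, -1.5]
grip_width: 0.506
grip_force: 81.5
```

```bash
python3 -m jog '[[0,0,0.0025,0,0,0,0.04],[0,0,0,0,0,0,0.04],[0,0,0,0,0,0,0.06],[0,0,0,0,0,0,0.07],[0,0,0,0,0,0,0.07]]';  python3 -m jog '[[0,0,-0.01,0,0,0,0.07],[0,0,-0.03,0,0,0,0.07],[0,0,-0.04,0,0,0,0.07],[0,0,0,0,0,0,0.07]]'; python3 - <<'E'
from h import *
C=cam("wrist");im=eyes.capture("wrist");cv2.imwrite("pics/w10.png",im[:,:,::-1])
for c in blobs(masks(im)["steel"],2000,200000): print(cv2.boundingRect(c),rect(C,c,22))
go(425,-147,110,82)
E
```

```text
time_s: 13.5
eef_pos: [562.0, -338.5, 45.1]
ee_rot: [0.0, 0.974, 0.226, 0.0]
force: [0.1, -0.1, 0.0]
grip_width: 0.82
grip_force: 0.0
time_s: 13.9
eef_pos: [563.8, -340.0, 131.6]
ee_rot: [0.004, 0.974, 0.226, 0.003]
force: [0.4, -0.2, 0.1]
grip_width: 0.822
grip_force: 0.0
(0, 264, 70, 73) [ 429.6 -164.3   54.    40.1   85. ]
(268, 203, 90, 88) [ 561.5 -338.4   63.1   62.8  177.2]
at [ 562.9 -339.3  128.5] yaw 26.2 turn rz -0.974 then dx,dy,dz m [ 0.1712 -0.1633  0.0185] j6 0.39
```

```bash
python3 -m jog '[[0,0,0,0,0,-0.14,0.07],[0,0,0,0,0,-0.14,0.07],[0,0,0,0,0,-0.14,0.07],[0,0,0,0,0,-0.14,0.07],[0,0,0,0,0,-0.14,0.07]]';  python3 -m jog '[[0,0,0,0,0,-0.14,0.07],[0,0,0,0,0,-0.134,0.07],[0.03,-0.03,0,0,0,0,0.07],[0.035,-0.035,0,0,0,0,0.07],[0.035,-0.035,0,0,0,0,0.07]]';  python3 -m jog '[[0.035,-0.035,0.005,0,0,0,0.07],[0.025,-0.02,0.005,0,0,0,0.07],[0.01,-0.008,0.005,0,0,0,0.07],[0,0,0,0,0,0,0.07],[0,0,0,0,0,0,0.07]]'; python3 - <<'E'
from h import *
C=cam("wrist");im=eyes.capture("wrist");cv2.imwrite("pics/w11.png",im[:,:,::-1])
for c in blobs(masks(im)["steel"],2000,200000): print(cv2.boundingRect(c),rect(C,c,8))
S=cam("scene");im=eyes.capture("scene")
for c in blobs(masks(im)["steel"],200,2000): print("s",cv2.boundingRect(c),rect(S,c,7.5)[:5])
go(425,-147,25,82)
E
```

```text
time_s: 14.45
eef_pos: [561.5, -338.1, 124.0]
ee_rot: [-0.001, 0.836, 0.549, -0.0]
force: [0.3, 0.2, -0.9]
grip_width: 0.82
grip_force: 0.0
time_s: 14.95
eef_pos: [475.1, -223.8, 123.9]
ee_rot: [-0.001, 0.755, 0.656, -0.0]
force: [0.7, -0.4, 0.6]
grip_width: 0.818
grip_force: 0.0
time_s: 15.45
eef_pos: [424.5, -147.8, 109.9]
ee_rot: [0.0, 0.755, 0.656, 0.0]
force: [0.7, 0.2, -1.2]
grip_width: 0.821
grip_force: 0.0
(0, 80, 496, 351) [ 362.4 -185.6  347.   216.8  127.6]
(37, 12, 140, 100) [316.2 -19.7  83.   46.8  17.4]
(596, 0, 44, 84) [621.2 -44.4  44.6  28.3  83.6]
s (412, 451, 50, 29) [1002.9 -105.3   80.3   44.8   47.2]
s (532, 445, 21, 25) [1114.    32.2   39.5   33.   121.4]
s (467, 406, 70, 48) [1035.6   22.1  112.9   75.3   35.1]
s (529, 396, 28, 25) [1063.1   98.9   51.2   40.4   50.7]
s (144, 346, 36, 34) [ 559.6 -335.3   64.2   62.7  145.4]
s (609, 284, 28, 35) [1036.6  377.3   73.1   48.6  147. ]
s (183, 241, 42, 31) [ 426.  -145.8   81.3   45.8   80.2]
s (455, 218, 16, 67) [755.4 240.4 156.3  26.1 134.3]
s (327, 121, 36, 20) [361.2 289.1  81.6  41.1  73.2]
s (135, 104, 48, 13) [  9.7  13.5 113.1  35.6  57.5]
s (581, 87, 27, 25) [687.6 831.1  89.8  37.2  96.7]
at [ 424.7 -148.2  109.9] yaw 81.9 turn rz -0.001 then dx,dy,dz m [0.0012 0.0001 0.0849] j6 -0.46
```

View pics/w11.png

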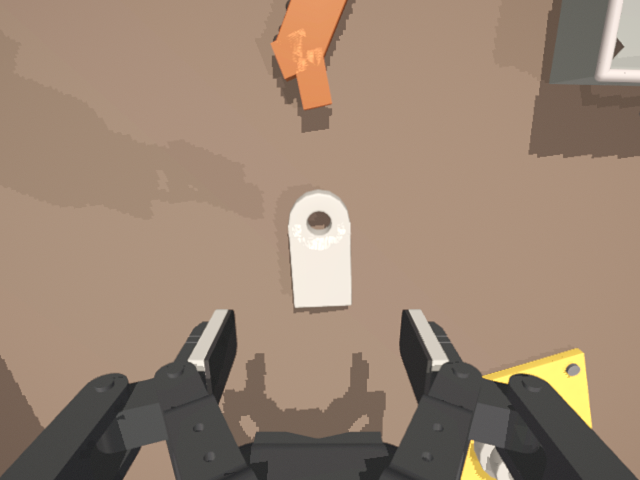

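The wrist view shows the tab upright at (321,249), aligned to within about 1° between the fingers. The offcut's end is at (315,100), clear of the grasp. I'll grip it and lift.

```bash
python3 -m jog '[[0.001,0,0.03,0,0,0,0.07],[0,0,0.025,0,0,0,0.07],[0,0,0.015,0,0,0,0.07],[0,0,0.01,0,0,0,0.07],[0,0,0.005,0,0,0,0.07]]'; python3 -m jog '[[0,0,0,0,0,0,0.05],[0,0,0,0,0,0,0.03],[0,0,0,0,0,0,0.03],[0,0,0,0,0,0,0.03],[0,0,0,0,0,0,0.03]]' 60;  python3 -m jog '[[0,0,0,0,0,0,0.03],[0,0,0,0,0,0,0.03]]' 80; python3 -m jog '[[0,0,-0.01,0,0,0,0.03],[0,0,-0.02,0,0,0,0.03],[0,0,-0.03,0,0,0,0.03],[0,0,-0.03,0,0,0,0.03],[0,0,-0.02,0,0,0,0.03]]'; python3 -c "
from h import *
go(525,285,130,-2)"
```

```text
time_s: 16.05
eef_pos: [424.4, -146.7, 24.2]
ee_rot: [-0.0, 0.755, 0.656, -0.0]
force: [0.2, 0.3, 0.4]
grip_width: 0.821
grip_force: 0.0
time_s: 16.55
eef_pos: [424.7, -146.6, 25.6]
ee_rot: [0.001, 0.755, 0.656, 0.0]
force: [-1.4, -0.6, 6.7]
grip_width: 0.351
grip_force: 3.2
time_s: 16.75
eef_pos: [424.7, -146.6, 25.5]
ee_rot: [0.001, 0.755, 0.656, 0.0]
force: [-0.7, 0.0, 6.9]
grip_width: 0.352
grip_force: 3.2
time_s: 17.25
eef_pos: [424.7, -146.5, 137.5]
ee_rot: [0.001, 0.755, 0.656, 0.0]
force: [0.3, -0.8, -1.1]
grip_width: 0.352
grip_force: 0.0
at [ 424.7 -146.5  137.5] yaw 82.0 turn rz 1.466 then dx,dy,dz m [ 0.0852 -0.4347  0.0075] j6 -0.45
```

```bash
python3 - <<'E'
from h import *
C=cam("wrist");im=eyes.capture("wrist");cv2.imwrite("pics/w12.png",im[:,:,::-1])
for c in blobs(masks(im)["steel"],1500,20000): print(cv2.boundingRect(c),rect(C,c,8))
S=cam("scene");im=eyes.capture("scene");cv2.imwrite("pics/s12.png",im[:,:,::-1])
for c in blobs(masks(im)["steel"],200,2000):
    r=rect(S,c,7.5)
    if 300<r[0]<650: print("s",cv2.boundingRect(c),r)
E
```

```text
(561, 0, 79, 92) [632.5 -41.9  56.2  55.1 173.5]
s (144, 346, 36, 33) [ 559.4 -335.1   64.3   60.9   49.1]
s (183, 241, 42, 31) [ 426.  -145.8   81.3   45.8   80.2]
s (327, 121, 36, 20) [361.3 289.5  80.9  41.1  73.2]
```

The pads closed just above the tab: the scene mask shows it unmoved at (426,-146). At narrow openings the tips reach less far than I assumed, so I'll grip again with the TCP at about 12 mm.

```bash
python3 -m jog '[[0,0,0.03,0,0,0,0.07],[0,0,0.03,0,0,0,0.07],[0,0,0.02,0,0,0,0.07],[0,0,0.02,0,0,0,0.07],[0,0,0.015,0,0,0,0.07]]'; python3 -m jog '[[0,0,0.0095,0,0,0,0.07],[0,0,0,0,0,0,0.07],[0,0,0,0,0,0,0.03],[0,0,0,0,0,0,0.02],[0,0,0,0,0,0,0.02]]' 60;  python3 -m jog '[[0,0,0,0,0,0,0.02],[0,0,0,0,0,0,0.02],[0,0,0,0,0,0,0.02]]' 80
```

```text
time_s: 17.85
eef_pos: [423.5, -145.8, 18.1]
ee_rot: [-0.001, 0.755, 0.656, -0.0]
force: [-0.7, 0.4, 0.3]
grip_width: 0.821
grip_force: 0.0
time_s: 18.35
eef_pos: [425.0, -146.7, 11.5]
ee_rot: [0.001, 0.755, 0.656, 0.0]
force: [-1.0, 1.0, 9.3]
grip_width: 0.452
grip_force: 60.5
time_s: 18.65
eef_pos: [425.0, -146.7, 11.6]
ee_rot: [0.001, 0.755, 0.656, 0.0]
force: [-1.0, 1.0, 9.2]
grip_width: 0.446
grip_force: 79.1
```

```bash
python3 -m jog '[[0,0,-0.01,0,0,0,0.02],[0,0,-0.02,0,0,0,0.02],[0,0,-0.03,0,0,0,0.02],[0,0,-0.03,0,0,0,0.02],[0,0,-0.03,0,0,0,0.02]]'; python3 -m jog '[[0,0,0,0,0,0.13,0.02],[0,0,0,0,0,0.15,0.02],[0,0,0,0,0,0.15,0.02],[0,0,0,0,0,0.15,0.02],[0,0,0,0,0,0.15,0.02]]' ; python3 -m jog '[[0,0,0,0,0,0.15,0.02],[0,0,0,0,0,0.15,0.02],[0,0,0,0,0,0.15,0.02],[0,0,0,0,0,0.15,0.02],[0,0,0,0,0,0.136,0.02]]'; python3 -m jog '[[0.005,-0.025,0,0,0,0,0.02],[0.005,-0.04,0,0,0,0,0.02],[0.005,-0.045,0,0,0,0,0.02],[0.01,-0.045,0,0,0,0,0.02],[0.01,-0.045,0,0,0,0,0.02]]'; python3 -m jog '[[0.01,-0.045,0,0,0,0,0.02],[0.01,-0.045,0,0,0,0,0.02],[0.01,-0.045,0,0,0,0,0.02],[0.01,-0.045,0,0,0,0,0.02],[0.01,-0.04,0,0,0,0,0.02]]'; python3 -m jog '[[0,-0.015,0,0,0,0,0.02],[0,0,0,0,0,0,0.02],[0,0,0,0,0,0,0.02]]'; python3 - <<'E'
from h import *
C=cam("wrist");im=eyes.capture("wrist");cv2.imwrite("pics/w13.png",im[:,:,::-1])
for c in blobs(masks(im)["blue"],5000,300000): print(cv2.boundingRect(c),rect(C,c,30))
go(589,278,20,-2)
E
```

```text
time_s: 19.15
eef_pos: [423.9, -146.0, 132.0]
ee_rot: [-0.0, 0.755, 0.656, -0.0]
force: [0.2, -0.3, -4.2]
grip_width: 0.443
grip_force: 81.7
time_s: 19.65
eef_pos: [423.9, -146.1, 130.7]
ee_rot: [-0.0, 0.94, 0.34, -0.0]
force: [-0.8, 0.3, -3.7]
grip_width: 0.446
grip_force: 81.9
time_s: 20.15
eef_pos: [423.9, -146.1, 130.7]
ee_rot: [-0.0, 1.0, -0.021, -0.0]
force: [-0.1, -0.4, -4.4]
grip_width: 0.443
grip_force: 81.9
time_s: 20.65
eef_pos: [466.1, 54.2, 130.9]
ee_rot: [0.0, 1.0, -0.018, 0.0]
force: [1.3, -0.3, -4.6]
grip_width: 0.441
grip_force: 81.8
time_s: 21.15
eef_pos: [523.7, 272.7, 130.8]
ee_rot: [0.0, 1.0, -0.017, -0.0]
force: [1.7, 0.1, -3.1]
grip_width: 0.447
grip_force: 81.7
time_s: 21.45
eef_pos: [524.1, 284.8, 130.3]
ee_rot: [0.0, 1.0, -0.018, -0.0]
force: [1.1, -0.6, -3.7]
grip_width: 0.444
grip_force: 81.9
(63, 33, 374, 238) [584.3 323.1 224.7 145.3  87.7]
at [524.3 284.4 130.4] yaw -2.1 turn rz -0.001 then dx,dy,dz m [0.0649 0.0041 0.1104] j6 1.91
```

```bash
python3 -m jog '[[0.015,0.001,0,0,0,0,0.02],[0.02,0.001,0,0,0,0,0.02],[0.02,0.001,0,0,0,0,0.02],[0.007,0.001,0.01,0,0,0,0.02],[0,0,0.025,0,0,0,0.02]]'; python3 -m jog '[[0,0,0.025,0,0,0,0.02],[0,0,0.02,0,0,0,0.02],[0,0,0.015,0,0,0,0.02],[0,0,0.01,0,0,0,0.02],[0,0,0.005,0,0,0,0.02]]';python3 -m jog '[[0,0,0.001,0,0,0,0.02],[0,0,0,0,0,0,0.02],[0,0,0,0,0,0,0.02]]'
```

```text
time_s: 22.0
eef_pos: [587.9, 278.1, 96.3]
ee_rot: [-0.0, 1.0, -0.019, 0.002]
force: [-0.9, -0.4, -4.4]
grip_width: 0.447
grip_force: 82.0
time_s: 22.5
eef_pos: [586.1, 278.9, 19.6]
ee_rot: [0.0, 1.0, -0.018, -0.0]
force: [-0.2, 1.1, -4.3]
grip_width: 0.441
grip_force: 81.9
time_s: 22.8
eef_pos: [586.8, 279.4, 20.1]
ee_rot: [-0.0, 1.0, -0.018, 0.001]
force: [-0.4, -0.3, -3.5]
grip_width: 0.441
grip_force: 81.9
```

Lower 2 mm, release, lift, then move on to the other tab at (361,288), yaw about 73.

```bash
python3 -m jog '[[0,0,0.002,0,0,0,0.02],[0,0,0,0,0,0,0.02],[0,0,0,0,0,0,0.05],[0,0,0,0,0,0,0.055],[0,0,0,0,0,0,0.055]]'; python3 -m jog '[[0,0,-0.01,0,0,0,0.055],[0,0,-0.03,0,0,0,0.055],[0,0,-0.035,0,0,0,0.055],[0,0,-0.035,0,0,0,0.06],[0,0,0,0,0,0,0.07]]'; python3 - <<'E'
from h import *
C=cam("wrist");im=eyes.capture("wrist");cv2.imwrite("pics/w14.png",im[:,:,::-1])
for c in blobs(masks(im)["steel"],1500,20000): print(cv2.boundingRect(c),rect(C,c,13))
go(361,288,110,73)
E
```

```text
time_s: 23.3
eef_pos: [586.7, 279.3, 17.8]
ee_rot: [-0.0, 1.0, -0.018, 0.001]
force: [0.2, -0.9, 0.5]
grip_width: 0.643
grip_force: 0.0
time_s: 23.8
eef_pos: [588.6, 279.9, 133.8]
ee_rot: [-0.001, 1.0, -0.018, 0.005]
force: [0.9, -0.2, 0.9]
grip_width: 0.815
grip_force: 0.0
(230, 351, 188, 96) [452.  278.2 161.2  98.9  82.1]
(408, 242, 232, 233) [467.8  88.2 315.9  96.3  58. ]
(291, 193, 59, 109) [5.836e+02 2.783e+02 8.390e+01 4.160e+01 4.000e-01]
at [587.5 279.6 130.7] yaw -2.0 turn rz -1.309 then dx,dy,dz m [-0.0582 -0.219   0.0207] j6 1.87
```

```bash
python3 -m jog '[[-0.02,0,0,0,0,0,0.07],[-0.05,0,0,0,0,0,0.07],[-0.05,0,0,0,0,0,0.07],[-0.05,0,0,0,0,0,0.07],[-0.05,0.0,0,0,0,0,0.07]]'; python3 -m jog '[[0,0,0,0,0,-0.145,0.07],[0,0,0,0,0,-0.145,0.07],[0,0,0,0,0,-0.145,0.07],[0,0,0,0,0,-0.145,0.07],[0,0,0,0,0,-0.145,0.07]]'; python3 -m jog '[[0,0,0,0,0,-0.145,0.07],[0,0,0,0,0,-0.145,0.07],[0,0,0,0,0,-0.145,0.07],[0,0,0,0,0,-0.149,0.07],[0,0,0,0,0,0,0.07]]'; python3 - <<'E'
from h import *
C=cam("wrist");im=eyes.capture("wrist");cv2.imwrite("pics/w15.png",im[:,:,::-1])
for c in blobs(masks(im)["steel"],1500,20000): print(cv2.boundingRect(c),rect(C,c,8))
go(361,288,12,73)
E
```

```text
time_s: 24.35
eef_pos: [364.0, 286.5, 126.6]
ee_rot: [0.0, 1.0, -0.018, -0.001]
force: [-0.1, 0.5, 0.2]
grip_width: 0.817
grip_force: 0.0
time_s: 24.85
eef_pos: [366.0, 286.8, 126.7]
ee_rot: [0.0, 0.94, 0.341, -0.001]
force: [0.3, 0.1, -0.0]
grip_width: 0.82
grip_force: 0.0
time_s: 25.35
eef_pos: [366.1, 286.8, 126.8]
ee_rot: [-0.0, 0.804, 0.595, -0.001]
force: [0.7, 0.2, -1.1]
grip_width: 0.821
grip_force: 0.0
(0, 356, 75, 71) [ 83.2 229.1  69.   49.1 122.5]
(284, 190, 66, 112) [363.4 282.8  85.4  47.7  74.5]
(566, 133, 74, 80) [5.710e+02 2.758e+02 5.120e+01 4.600e+01 2.000e-01]
at [366.2 286.8 126.9] yaw 72.8 turn rz -0.004 then dx,dy,dz m [-0.0004 -0.0053  0.1149] j6 0.71
```

```bash
python3 -m jog '[[-0.002,-0.0045,0.03,0,0,0,0.07],[0,0,0.03,0,0,0,0.07],[0,0,0.02,0,0,0,0.07],[0,0,0.015,0,0,0,0.07],[0,0,0.012,0,0,0,0.07]]'; python3 -m jog '[[0,0,0.008,0,0,0,0.07],[0,0,0,0,0,0,0.07],[0,0,0,0,0,0,0.03],[0,0,0,0,0,0,0.02],[0,0,0,0,0,0,0.02]]' 60;  python3 -m jog '[[0,0,0,0,0,0,0.02],[0,0,0,0,0,0,0.02],[0,0,0,0,0,0,0.02]]' 80;  python3 -m jog '[[0,0,-0.01,0,0,0,0.02],[0,0,-0.02,0,0,0,0.02],[0,0,-0.03,0,0,0,0.02],[0,0,-0.03,0,0,0,0.02],[0,0,-0.03,0,0,0,0.02]]'
```

```text
time_s: 25.9
eef_pos: [361.2, 286.2, 19.2]
ee_rot: [-0.0, 0.805, 0.593, -0.001]
force: [1.2, -0.2, 0.2]
grip_width: 0.817
grip_force: 0.0
time_s: 26.4
eef_pos: [362.1, 286.6, 13.3]
ee_rot: [0.0, 0.804, 0.595, 0.001]
force: [-1.1, -0.7, 7.1]
grip_width: 0.447
grip_force: 61.3
time_s: 26.7
eef_pos: [362.1, 286.6, 13.4]
ee_rot: [0.0, 0.804, 0.595, 0.001]
force: [-1.4, -1.6, 8.1]
grip_width: 0.442
grip_force: 79.8
time_s: 27.2
eef_pos: [361.2, 286.2, 134.0]
ee_rot: [-0.0, 0.804, 0.595, -0.0]
force: [0.4, -0.6, -3.6]
grip_width: 0.441
grip_force: 81.9
```

```bash
python3 -c "
from h import *
go(587,369,130,-2)"
```

```text
at [361.2 286.2 134. ] yaw 73.0 turn rz 1.309 then dx,dy,dz m [ 0.2228 -0.0906  0.004 ] j6 0.71
```

```bash
python3 -m jog '[[0,0,0,0,0,0.13,0.02],[0,0,0,0,0,0.145,0.02],[0,0,0,0,0,0.145,0.02],[0,0,0,0,0,0.145,0.02],[0,0,0,0,0,0.145,0.02]]'; python3 -m jog '[[0,0,0,0,0,0.15,0.02],[0,0,0,0,0,0.15,0.02],[0,0,0,0,0,0.15,0.02],[0,0,0,0,0,0.149,0.02],[0,0,0,0,0,0,0.02]]'; python3 -m jog '[[0.025,-0.01,0,0,0,0,0.02],[0.045,-0.02,0,0,0,0,0.02],[0.045,-0.02,0,0,0,0,0.02],[0.045,-0.02,0,0,0,0,0.02],[0.04,-0.015,0,0,0,0,0.02]]'; python3 -m jog '[[0.022,-0.0055,0,0,0,0,0.02],[0,0,0.025,0,0,0,0.02],[0,0,0,0,0,0,0.02],[0,0,0,0,0,0,0.02]]'; python3 -c "
from h import *
go(587,369,19.5,-2)"
```

```text
time_s: 27.7
eef_pos: [361.3, 286.3, 132.8]
ee_rot: [-0.0, 0.961, 0.275, -0.0]
force: [0.1, -0.2, -3.3]
grip_width: 0.436
grip_force: 82.0
time_s: 28.2
eef_pos: [361.3, 286.3, 132.7]
ee_rot: [0.0, 1.0, -0.018, -0.0]
force: [0.1, -0.4, -3.7]
grip_width: 0.435
grip_force: 81.9
time_s: 28.7
eef_pos: [566.0, 365.0, 132.3]
ee_rot: [-0.0, 1.0, -0.015, -0.0]
force: [0.6, 0.0, -3.5]
grip_width: 0.44
grip_force: 81.9
time_s: 29.1
eef_pos: [586.1, 368.9, 107.3]
ee_rot: [0.0, 1.0, -0.016, -0.001]
force: [1.3, 1.0, -2.4]
grip_width: 0.441
grip_force: 81.8
at [586.1 368.9 107.3] yaw -1.9 turn rz 0.002 then dx,dy,dz m [ 0.0009 -0.0001  0.0878] j6 2.0
```

```bash
python3 -m jog '[[0,0,0.025,0,0,0,0.02],[0,0,0.025,0,0,0,0.02],[0,0,0.02,0,0,0,0.02],[0,0,0.01,0,0,0,0.02],[0,0,0.007,0,0,0,0.02]]'; python3 -m jog '[[0,0,0.001,0,0,0,0.02],[0,0,0,0,0,0,0.02],[0,0,0,0,0,0,0.02]]'
```

```text
time_s: 29.6
eef_pos: [586.8, 369.3, 21.0]
ee_rot: [-0.0, 1.0, -0.017, 0.0]
force: [0.2, -0.0, -3.5]
grip_width: 0.438
grip_force: 81.9
time_s: 29.9
eef_pos: [587.2, 369.2, 20.5]
ee_rot: [-0.0, 1.0, -0.017, 0.001]
force: [1.1, -0.0, -3.6]
grip_width: 0.447
grip_force: 81.9
```

```bash
python3 -m jog '[[0,0,0.0015,0,0,0,0.02],[0,0,0,0,0,0,0.02],[0,0,0,0,0,0,0.05],[0,0,0,0,0,0,0.055],[0,0,0,0,0,0,0.055]]'; python3 -m jog '[[0,0,-0.01,0,0,0,0.055],[0,0,-0.03,0,0,0,0.055],[0,0,-0.035,0,0,0,0.055],[0,0,-0.035,0,0,0,0.06],[0,0,0,0,0,0,0.07]]'; python3 - <<'E'
from h import *
C=cam("wrist");im=eyes.capture("wrist");cv2.imwrite("pics/w16.png",im[:,:,::-1])
for c in blobs(masks(im)["steel"],1500,20000): print(cv2.boundingRect(c),rect(C,c,13))
go(430,13,130,58)
E
```

```text
time_s: 30.4
eef_pos: [586.8, 369.1, 18.1]
ee_rot: [-0.0, 1.0, -0.018, 0.0]
force: [-0.7, -0.2, 0.5]
grip_width: 0.643
grip_force: 0.0
time_s: 30.9
eef_pos: [588.7, 370.0, 134.7]
ee_rot: [-0.002, 1.0, -0.018, 0.005]
force: [-0.3, 0.3, 0.6]
grip_width: 0.814
grip_force: 0.0
(261, 347, 157, 100) [451.6 353.7 132.6 101.2  80.7]
(457, 307, 183, 156) [454.5 147.  230.9  83.4  55. ]
(292, 194, 58, 108) [583.  368.3  83.5  41.6 178.1]
(412, 189, 65, 109) [583.8 277.5  83.5  45.6 179.7]
(553, 92, 83, 168) [628.5 175.4 115.1  50.4   4.9]
at [587.7 369.5 131.5] yaw -2.0 turn rz -1.047 then dx,dy,dz m [-0.3859  0.0552  0.0015] j6 2.0
```

Both tabs lie in the tray, side by side, at (583,368) and (584,278). Next I go over the offcut.

```bash
python3 -m jog '[[-0.01,0.03,0,0,0,0,0.07],[-0.018,0.045,0,0,0,0,0.07],[-0.018,0.045,0,0,0,0,0.07],[-0.018,0.045,0,0,0,0,0.07],[-0.018,0.045,0,0,0,0,0.07]]'; python3 -m jog '[[-0.018,0.045,0,0,0,0,0.07],[-0.018,0.045,0,0,0,0,0.07],[-0.018,0.045,0,0,0,0,0.07],[-0.009,0.016,0,0,0,0,0.07],[0,0,0,0,0,-0.14,0.07]]'; python3 -m jog '[[0,0,0,0,0,-0.15,0.07],[0,0,0,0,0,-0.15,0.07],[0,0,0,0,0,-0.15,0.07],[0,0,0,0,0,-0.15,0.07],[0,0,0,0,0,-0.15,0.07]]';python3 -m jog '[[0,0,0,0,0,-0.15,0.07],[0,0,0,0,0,0,0.07],[0,0,0,0,0,0,0.07]]'; python3 - <<'E'
from h import *
C=cam("wrist");im=eyes.capture("wrist");cv2.imwrite("pics/w17.png",im[:,:,::-1])
h=cv2.cvtColor(im,cv2.COLOR_RGB2HSV);m=(h[...,0]<16)&(h[...,1]>160)&(h[...,2]>90)
for c in blobs(m,800,40000):
    print(cv2.boundingRect(c),rect(C,c,8));w=plane(C,cv2.approxPolyDP(c,3,True).reshape(-1,2),8)
    print(w.round(0).tolist())
go(453,13,12,58)
E
```

```text
time_s: 31.45
eef_pos: [495.8, 160.5, 127.3]
ee_rot: [0.0, 1.0, -0.017, -0.001]
force: [1.1, -0.9, -0.4]
grip_width: 0.818
grip_force: 0.0
time_s: 31.95
eef_pos: [427.7, 11.6, 127.5]
ee_rot: [-0.0, 0.999, 0.052, -0.001]
force: [1.1, 0.5, 0.3]
grip_width: 0.823
grip_force: 0.0
time_s: 32.45
eef_pos: [428.6, 13.4, 127.4]
ee_rot: [-0.0, 0.909, 0.417, -0.0]
force: [-0.1, 0.3, 0.1]
grip_width: 0.82
grip_force: 0.0
time_s: 32.75
eef_pos: [428.8, 13.4, 127.6]
ee_rot: [-0.0, 0.877, 0.48, -0.0]
force: [0.4, -0.2, -0.3]
grip_width: 0.82
grip_force: 0.0
at [428.9  13.4 127.6] yaw 57.4 turn rz -0.011 then dx,dy,dz m [0.0124 0.0207 0.1156] j6 0.33
```

View pics/w17.png

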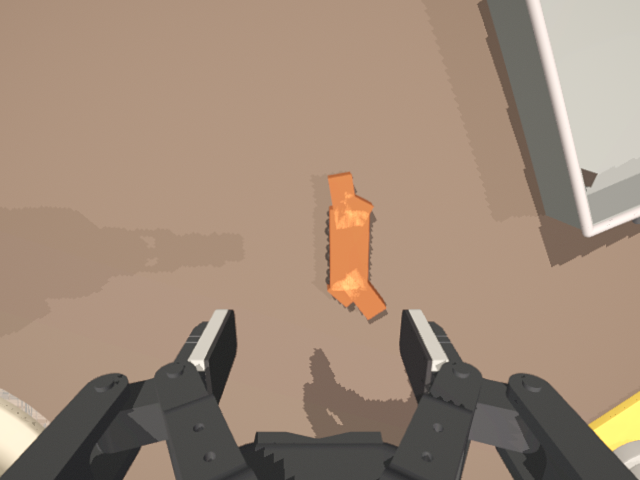

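The wrist view shows the offcut upright. Its straight part spans columns 330–370 and rows 212–285, centred at (350,248), and is already aligned with the tool.

```bash
python3 -c "
from h import *
C=cam('wrist');w=plane(C,[(350,249)],10)[0];print(w);go(*w,11)"
```

```text
[445.94998009  -3.01580748]
at [428.9  13.4 127.6] yaw 57.4 turn rz 0 then dx,dy,dz m [-0.0046  0.0232  0.1166] j6 0.33
```

```bash
python3 -c "
from h import *
print(plane(cam('scene'),[(268,222)],10),plane(cam('side'),[(363,271)],10))"; python3 -m jog '[[-0.001,0.008,0.02,0,0,0,0.07],[-0.001,0.008,0.03,0,0,0,0.07],[-0.001,0.007,0.025,0,0,0,0.07],[0,0,0.02,0,0,0,0.07],[0,0,0,0,0,0,0.07]]'
```

```text
[[449.05320623  -2.4679148 ]] [[448.05631283  -4.33056325]]
time_s: 33.3
eef_pos: [445.5, -1.3, 30.8]
ee_rot: [-0.002, 0.877, 0.48, -0.002]
force: [-0.4, -0.1, 0.2]
grip_width: 0.819
grip_force: 0.0
```

```bash
python3 -m jog '[[0,0.0025,0.01,0,0,0,0.07],[0,0,0.008,0,0,0,0.07],[0,0,0,0,0,0,0.07],[0,0,0,0,0,0,0.03],[0,0,0,0,0,0,0.01]]' 60; python3 -m jog '[[0,0,0,0,0,0,0.01],[0,0,0,0,0,0,0.01],[0,0,0,0,0,0,0.01]]' 80;  python3 -m jog '[[0,0,-0.01,0,0,0,0.01],[0,0,-0.02,0,0,0,0.01],[0,0,-0.03,0,0,0,0.01],[0,0,-0.03,0,0,0,0.01],[0,0,-0.035,0,0,0,0.01]]'; python3 -m jog '[[0,0,0,0,0,0,0.01],[0,0,0,0,0,0,0.01]]'; python3 -c "
from h import *
go(669,22,130,83)"
```

```text
time_s: 33.8
eef_pos: [449.2, -2.9, 15.2]
ee_rot: [0.0, 0.876, 0.481, 0.0]
force: [1.0, 0.7, 0.1]
grip_width: 0.491
grip_force: 0.0
time_s: 34.1
eef_pos: [448.9, -2.7, 15.5]
ee_rot: [-0.0, 0.876, 0.482, -0.0]
force: [-3.9, 0.7, 9.1]
grip_width: 0.298
grip_force: 79.3
time_s: 34.6
eef_pos: [448.4, -2.7, 141.1]
ee_rot: [-0.0, 0.876, 0.482, -0.0]
force: [0.7, 0.2, -3.8]
grip_width: 0.297
grip_force: 79.7
time_s: 34.8
eef_pos: [448.8, -2.8, 140.0]
ee_rot: [0.0, 0.876, 0.482, 0.0]
force: [0.1, 0.0, -3.2]
grip_width: 0.299
grip_force: 79.8
at [448.8  -2.8 140. ] yaw 57.6 turn rz -0.444 then dx,dy,dz m [0.0515 0.2155 0.01  ] j6 0.3
```

```bash
python3 -m jog '[[0,0,0,0,0,-0.148,0.01],[0,0,0,0,0,-0.148,0.01],[0,0,0,0,0,-0.148,0.01],[0.005,0.025,0,0,0,0,0.01],[0.01,0.045,0,0,0,0,0.01]]'; python3 -m jog '[[0.01,0.045,0,0,0,0,0.01],[0.01,0.045,0,0,0,0,0.01],[0.01,0.035,0,0,0,0,0.01],[0.0065,0.02,0,0,0,0,0.01],[0,0,0,0,0,0,0.01]]'; python3 -m jog '[[0,0,0.02,0,0,0,0.01],[0,0,0.02,0,0,0,0.01],[0,0,0,0,0,0,0.01]]'; python3 -c "
from h import *
go(669,22,22)"
```

```text
time_s: 35.3
eef_pos: [519.2, 3.7, 138.4]
ee_rot: [-0.002, 0.749, 0.662, -0.001]
force: [2.1, -0.8, -2.6]
grip_width: 0.297
grip_force: 79.9
time_s: 35.8
eef_pos: [669.4, 22.6, 136.6]
ee_rot: [-0.001, 0.749, 0.663, -0.001]
force: [-0.3, -0.1, -3.6]
grip_width: 0.301
grip_force: 80.1
time_s: 36.1
eef_pos: [666.0, 22.2, 95.4]
ee_rot: [-0.003, 0.749, 0.663, -0.003]
force: [-0.5, 0.4, -2.8]
grip_width: 0.303
grip_force: 80.0
at [666.   22.2  95.4] yaw 83.0 turn rz 0 then dx,dy,dz m [0.0001 0.003  0.0734] j6 -0.02
```

```bash
python3 -m jog '[[0,0.002,0.02,0,0,0,0.01],[0,0,0.02,0,0,0,0.01],[0,0,0.015,0,0,0,0.01],[0,0,0.01,0,0,0,0.01],[0,0,0.006,0,0,0,0.01]]'; python3 -m jog '[[0,0,0,0,0,0,0.01],[0,0,0,0,0,0,0.01],[0,0,0,0,0,0,0.01]]'
```

```text
time_s: 36.6
eef_pos: [670.4, 21.8, 28.2]
ee_rot: [-0.0, 0.749, 0.663, -0.0]
force: [0.5, -0.9, -2.6]
grip_width: 0.3
grip_force: 80.1
time_s: 36.9
eef_pos: [671.1, 21.8, 29.7]
ee_rot: [0.001, 0.749, 0.663, 0.0]
force: [-0.2, 0.2, -2.2]
grip_width: 0.299
grip_force: 80.1
```

Lower 8 mm, release and lift. Then I back off and check the stack and the pan from the cameras.

```bash
python3 -m jog '[[0,0,0.005,0,0,0,0.01],[0,0,0.003,0,0,0,0.01],[0,0,0,0,0,0,0.01],[0,0,0,0,0,0,0.03],[0,0,0,0,0,0,0.045]]'; python3 -m jog '[[0,0,0,0,0,0,0.045],[0,0,-0.01,0,0,0,0.045],[0,0,-0.03,0,0,0,0.045],[0,0,-0.04,0,0,0,0.045],[0,0,-0.04,0,0,0,0.045]]'; python3 -m jog '[[0,0,-0.03,0,0,0,0.045],[0,-0.03,0,0,0,0,0.045],[0,-0.05,0,0,0,0,0.045],[0,-0.05,0,0,0,0,0.045],[0,-0.05,0,0,0,0,0.045]]';python3 -m jog '[[0,-0.05,0,0,0,0,0.045],[0,-0.05,0,0,0,0,0.045],[0,0,0,0,0,0,0.045],[0,0,0,0,0,0,0.045]]'; python3 - <<'E'
from h import *
for n in("scene","side"):
    C=cam(n);im=eyes.capture(n);cv2.imwrite(f"pics/{n}_end.png",im[:,:,::-1])
    h=cv2.cvtColor(im,cv2.COLOR_RGB2HSV);m=(h[...,0]<16)&(h[...,1]>160)&(h[...,2]>90)
    for c in blobs(m,150,3000):
        r=rect(C,c,12)
        if 550<r[0]<900: print(n,"rust",cv2.boundingRect(c),r)
    for c in blobs(masks(im)["steel"],150,2500):
        r=rect(C,c,20)
        if 350<r[0]<800 and -450<r[1]<450: print(n,"steel",cv2.boundingRect(c),r)
E
```

```text
time_s: 37.4
eef_pos: [671.0, 21.8, 21.4]
ee_rot: [0.0, 0.749, 0.663, 0.0]
force: [-0.2, 0.1, 0.9]
grip_width: 0.501
grip_force: 0.0
time_s: 37.9
eef_pos: [670.5, 21.9, 143.1]
ee_rot: [0.0, 0.749, 0.663, 0.0]
force: [-0.3, -0.3, 0.2]
grip_width: 0.524
grip_force: 0.0
time_s: 38.4
eef_pos: [490.0, 44.0, 171.5]
ee_rot: [0.001, 0.749, 0.663, 0.0]
force: [1.1, 0.4, 0.8]
grip_width: 0.529
grip_force: 0.0
time_s: 38.8
eef_pos: [392.8, 56.0, 172.0]
ee_rot: [0.001, 0.749, 0.663, 0.001]
force: [0.6, 0.3, 0.5]
grip_width: 0.529
grip_force: 0.0
scene rust (254, 371, 49, 64) [ 749.  -223.5   91.1   88.7    4.8]
scene rust (334, 267, 41, 44) [673.   20.2 113.5  42.5  91.8]
scene steel (144, 346, 36, 35) [ 565.7 -336.2   65.7   60.2  169. ]
scene steel (455, 219, 16, 66) [761.8 233.1 151.7  29.  133. ]
scene steel (395, 173, 36, 28) [5.909e+02 2.777e+02 8.100e+01 4.140e+01 5.000e-01]
scene steel (427, 155, 35, 27) [590.1 368.   79.1  40.8 177. ]
side rust (224, 219, 34, 50) [670.4  20.2 114.9  37.3  90.5]
side rust (241, 133, 39, 37) [ 750.6 -220.8  123.4   76.8  121.9]
side steel (141, 428, 64, 52) [583.  370.1  82.1  41.6 178.3]
side steel (183, 373, 59, 45) [5.832e+02 2.811e+02 8.220e+01 4.420e+01 4.000e-01]
side steel (40, 288, 103, 85) [782.7 246.7 158.1 136.7  14.5]
side steel (395, 158, 51, 17) [ 419.4 -284.5  104.3   34.8    4.7]
side steel (348, 124, 28, 26) [ 559.8 -339.3   87.4   59.1  108.9]
```

```bash
python3 - <<'E'
from h import *
t=np.linspace(0,6.283,60)
def circ(x,y,z,r): return np.c_[x+r*np.cos(t),y+r*np.sin(t),0*t+z]
for n,(x,y) in(("scene",(565,-335.5)),("side",(562,-336))):
    C=cam(n);im=cv2.imread(f"pics/{n}_end.png")[:,:,::-1].copy()
    fl=np.r_[circ(x,y,8,32),circ(x,y,23,32)]
    for nm,P in(("flange",fl),("+collar",np.r_[fl,circ(x,y,38,24.5)])):
        print(n,nm,cv2.boundingRect(np.float32(proj(C,P))))
    m=masks(im)["steel"].astype(np.uint8);q=proj(C,[[x,y,30]])[0].astype(int)
    for v in range(q[1]-20,q[1]+22): print("".join("#" if a else "." for a in m[v,q[0]-26:q[0]+28]))
    g=cv2.cvtColor(im,cv2.COLOR_RGB2GRAY)
    if n=="scene":
        for v in range(q[1]-18,q[1]+20,2): print(" ".join("%3d"%a for a in g[v,q[0]-22:q[0]+24:2]))
E
```

```text
scene flange (142, 343, 39, 39)
scene +collar (142, 343, 39, 39)
......................................................
......................................................
......................................................
......................................................
......................................................
......................................................
.....................###########......................
...................################...................
.................####################.................
...............########################...............
..............##########################..............
.............###########...##############.............
............#########.......##############............
............########...####...############............
...........#########..#######.#############...........
...........###################.############...........
..........###################...############..........
..........##########.########....###########..........
..........##########.#########..############.
[... 4695 characters left out ...]
##########################........##....
..............#########################..........##...
...............#######################............##..
................#####################..............##.
..................##################................#.
....................##############...................#
........................#######.......................
......................................................
......................................................
......................................................
......................................................
......................................................
......................................................
```

The collar sits concentric and flat around the post, on top of the flange. The magnet and hammer masks have not moved, and the arm is clear of everything.

```bash
python3 -c "
from rig import finish_job
print(finish_job())"
```

```text
the job is handed in; nothing more can be done
None
```

I handed the job in at about 39 s on the robot's clock. By my camera checks both rings are down on the post (bigger one below), both tabs lie flat side by side in the tray, the offcut is in the pan, and the hammer and magnet are where they were; the hand-in call returned no verdict.

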